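Draw a slide case from the dispenser

ROBOT

A 6-joint arm with a two-finger parallel gripper is mounted at the origin on the work surface. World frame = base frame: x ahead of the robot, y to its left, z up, the work surface at z = 0. Lengths are in m, angles in rad, forces in N, time in s.
With the tool pointing down it reaches from about 0.3 to 0.775 m from the base axis. Payload 14.6 kg.
Tool frame: the origin (TCP) lies midway between the tips of the shut fingers; the grasp point (between the pads) lies 19 mm behind it (ctrl.tcp_to_grasp is the distance from the TCP to the grasp point, in m); z points along the fingers, y is the direction in which the jaws open and shut (so a half turn about z gives the same grasp; the last joint's range is limited). The gripper opens to 85 mm and grips with 20 to 120 N. Pads are 22 mm wide; open, the fingers measure 114 mm over their backs; the gripper's body (76 mm by 85 mm) begins 54 mm behind the grasp point. The pads swing forward as they close: fully open they stand 13 mm farther back than shut.
Start: joints at [-1.254, 0.3, 1.521, -0, 1.321, -0.067], TCP at [0.206, -0.51, 0.231] pointing down, gripper open.
Joint ranges: [-3.03, 3.03], [-0.79, 2.21], [0.23, 2.52], [-1.04, 4.18], [0, 3.07], [-2.55, 2.55]. Speed limits (rad/s): [2.22, 2.22, 2.57, 3.14, 3.14, 3.14].

INTERFACE

Orientations are given as a unit quaternion [w, x, y, z].
In Python, from rig import ctrl, optics, job gives the robot as it stands.
- The arm moves only by the shell command python3 -m handwheel 'ROWS' [OPENING]. ROWS is JSON, a list of rows, each a list of 2 entries, a list of its own where there are three numbers: the shift along the tool's x, y, z in mm, then the turn about the tool's z in degrees. In form: [[[tx, ty, tz], roll], ...]. A call has 1 to 10 rows; each row is the pose to reach, as a shift and turn from the pose commanded when the call began, along the tool's axes at that moment; what a row does not reach only later rows make up. A row lasts 1/10 s, in which the tool goes at most 50 mm and 8.59 degrees, less where a joint would pass 70% of its speed; a pose out of reach is approached as far as the arm can. A call with a gripper value outside its range is refused whole. OPENING is the closure, from 0 (fully open) to 1 (shut), set as the call begins (- or left out, the last holds). The fingers move at their own pace and stop on an object; the grip force is fixed at half the most. Time passes only in rows, so rows that repeat a pose let the fingers close. It gives the time, the measured TCP pose, the force and the opening at its end, in the units of the state.
- ctrl.state(): the state, without advancing time (a new reading comes with each control period).
- optics.capture(name): name is "scene" or "top" or "wrist"; returns (picture, depth): 480x640x3 uint8, red, green, blue; 480x640 float32, m along the optical axis (not along the pixel's ray), 0 where there is no reading.
- optics.get_calibration(name): a dict with "intrinsics" (3x3 intrinsics, pixels), "dist" ([k1, k2, p1, p2, k3] as OpenCV has them; the pictures are not rectified), "origin" and "orientation" of the camera in the world; the wrist camera has in their place "T_tool_cam" (4x4, takes a point from camera to tool coordinates, whose origin is the TCP and whose axes are the flange's). Camera axes: x right, y down, z forward; pixel columns grow to the right and rows downward; lengths in m; the calibration is good to about 2 mm. A picture is of the moment at which its call begins: read the wrist's pose just before it. get_calibration takes no time and is no camera call.
- job.sign_off(): hands the job in, once; it reports no verdict.
Trained networks look in the newest picture that a camera, given by its name, has taken for a name from the list of things; names that differ only in an ending like _2 or _b are one class to them, and where a whole thing is asked for, a point or a joint stands for the part that bears it (a point fixed in the world has none). Each returns a list of dicts, best first, with "p" (0 to 1); they miss things now and then, are a little off and sometimes report something else, mostly with a low value. They report only what shows in the picture. A call takes as long as a camera call.
- optics.spot_in(camera, target): "location" ([x, y, z] in m, in world coordinates, good to about 4 mm: the middle of the surface that is visible of it).
The state is a dict: "t": time; "joint_positions": joint angles; "qd": joint speeds; "effort": joint torques, N m; "tool_pos": TCP position; "eef_rot": TCP orientation; "contact_force": force on the tool from outside, world axes, zero at the start; "wrist_torque": the same for the moment, N m; "width": opening from 0.0 (shut) to 1.0 (fully open).
Only numpy, scipy, OpenCV 4.12 (cv2) and the standard library are available. Lean on these libraries where they do the work, as an engineer would, in place of code of your own. Each camera call takes 0.05 s, during which the arm holds its last target.

TASK

Pull the bottom blue slide case straight out through the mouth of its dispenser, leaving the other blue cases to drop down inside it. Then lower the case into the dark-lined steel tray, do not drop it in, and leave it lying flat, with its length along the tray's length.

Things in the scene. Friction and masses are not known exactly. Their poses are not given: they have to be found in the camera images.
- blue_case0_center (a point): Centre of the bottom blue case, the one to take: closed rigid plastic slide case, 120 (x) x 45 (y) x 10 mm, 70 g, blank white label near its outer (-x) end. One of four alike, stacked flat; yellow ones in a like dispenser are not wanted. Underside 28 mm above the table. The outer end sticks 40 to 46 mm out of the mouth, free above, below and beside: grip it there across its width.
- blue_magazine: Fixed dispenser of the blue cases, origin: centre of its underside, on the table. White base 134 (x) x 63 x 28 mm high; clear walls to 72 mm above the table. Mouth faces its -x, roughly to the robot: 51 mm wide, 28 to 43 mm above the table, outer face at x = -67 mm. The bottom case slides out along -x, clear once its centre passes x = -127 mm; the front wall holds the others back.
- blue_case1_center (a point): Centre of the second blue case from the bottom (same size and axes), resting on the bottom one, centre 43 mm above the table. It must stay in the dispenser, where it drops 10 mm to the floor.
- tray_floor (a point): Centre of the inner floor of the fixed, shallow, empty steel tray with a dark liner: floor 5 mm above the table, inside 170 (its x, the length) x 115 mm (its y), walls 5 mm thick, rim 13 mm above the table.

How it is judged:
By the outcome, as a careful person would: the job done as asked, in the order asked, and still so for the second after the job is handed in, with the robot touching nothing.
It also fails if it takes over 37 s, if anything falls off the work surface, if the arm or the gripper's body presses on something with over 40 N, if the wrist force passes 120 N, or if a joint passes its speed limit or range.

## Working session

There is one attempt and no reset: what is moved stays moved. The work goes in short steps, Python scripts to look and compute and a shell command to move; the robot and the scene stay as the last step left them, time stands still between calls to the robot, and variables do not carry over. Pictures are saved under pics/ and viewed, and the job is handed in when it is done.

```bash
mkdir -p pics; ls; python3 - <<'E'
from rig import ctrl, optics, job
import cv2, numpy as np
print(ctrl.state(), ctrl.tcp_to_grasp)
for n in ["scene","top"]:
    im,d=optics.capture(n); cv2.imwrite(f"pics/{n}0.png",im[:,:,::-1]); np.savez(f"pics/{n}0.npz",im=im,d=d)
    c=optics.get_calibration(n); print(n,c)
    for t in ["blue_case0_center","blue_magazine","tray_floor"]:
        print(t,optics.spot_in(n,t)[:3])
E
```

```text
pics
{'t': 0.0, 'joint_positions': array([-1.25358447e+00,  3.00478712e-01,  1.52162187e+00,  6.58928899e-06,
        1.32070332e+00, -6.66069767e-02]), 'qd': array([ 5.90526866e-05, -2.11550585e-04, -1.92248449e-03,  4.56698250e-04,
        6.97941882e-04, -1.12772130e-03]), 'effort': array([-2.57537198e-05, -5.43501663e+01, -3.61793196e+01, -2.30769780e-05,
        4.04184626e-03,  5.06365996e-05]), 'tool_pos': array([ 0.20587231, -0.50974664,  0.23069989]), 'eef_rot': array([-6.01273330e-04,  9.81641811e-01,  1.90732766e-01, -7.25209363e-05]), 'contact_force': array([ 0.09381491, -0.16367893,  0.6098468 ]), 'wrist_torque': array([ 0.00332162,  0.01662682, -0.04394769]), 'width': 1.0070181523810553} 0.0187
scene {'intrinsics': array([[511.62427273,   0.        , 320.34323106],
       [  0.        , 511.62427273, 237.06804124],
       [  0.        ,   0.        ,   1.        ]]), 'dist': array([-0.01043182,  0.        ,  0.        ,  0.        ,  0.        ]), 'origin': array([ 1.0775464 , -0.11115587,  0.77647702]), 'orientation': array([-0.22997685,  0.73726891,  0.60768196, -0.18
[... 202 characters left out ...]
 0.85}, {'location': [0.5581, -0.2907, 0.0395], 'p': 0.74}, {'location': [0.7154, -0.2485, 0.0625], 'p': 0.56}]
top {'intrinsics': array([[538.96335736,   0.        , 315.45631651],
       [  0.        , 538.96335736, 235.60571665],
       [  0.        ,   0.        ,   1.        ]]), 'dist': array([-0.03154512,  0.        ,  0.        ,  0.        ,  0.        ]), 'origin': array([ 0.44853292, -0.01014992,  0.94516038]), 'orientation': array([ 0.0588391 , -0.69485502,  0.71478377, -0.05290199])}
blue_case0_center [{'location': [0.5667, -0.281, 0.0382], 'p': 0.64}]
blue_magazine [{'location': [0.6521, -0.2384, 0.0618], 'p': 0.66}]
tray_floor [{'location': [0.6444, 0.2623, 0.0082], 'p': 0.7}]
```

View pics/scene0.png

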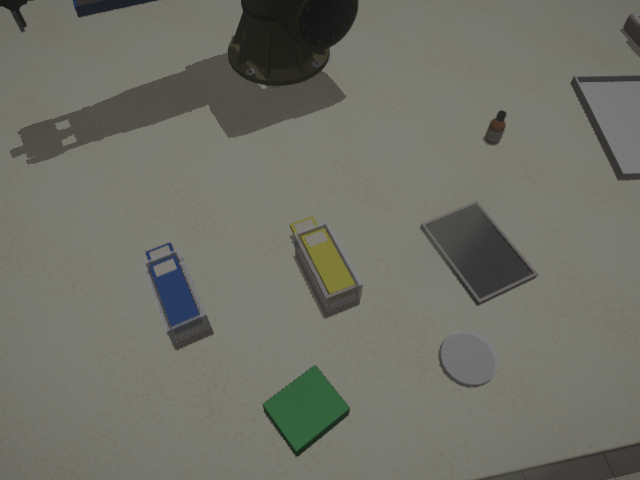

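View pics/top0.png

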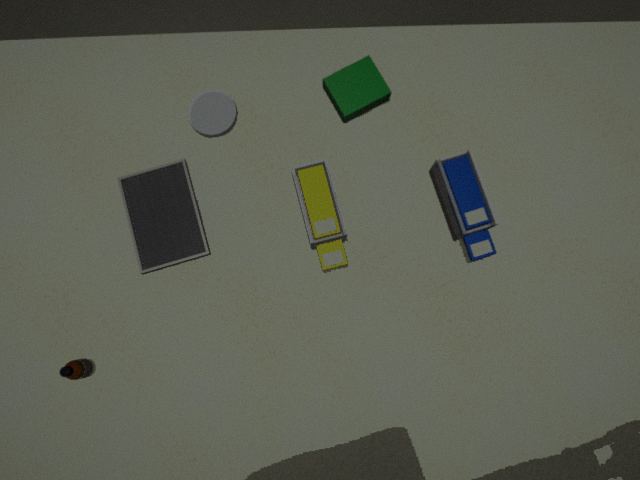

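The top view shows the blue dispenser at about (463,195), with its bottom case's exposed end at (480,246). The tray is at about (164,215). Next I'll measure them by color segmentation on known height planes.

```bash
cat > h.py <<'E'
import numpy as np, cv2
from scipy.spatial.transform import Rotation as R
def rq(q): return R.from_quat([q[1],q[2],q[3],q[0]]).as_matrix()
def plane(uv,c,z,Rw=None,o=None):
    uv=np.asarray(uv,float).reshape(-1,1,2)
    n=cv2.undistortPoints(uv,c["intrinsics"],np.array(c["dist"])).reshape(-1,2)
    Rw=rq(c["orientation"]) if Rw is None else Rw; o=np.array(c["origin"]) if o is None else o
    d=np.c_[n,np.ones(len(n))]@Rw.T
    s=(z-o[2])/d[:,2]; return o+d*s[:,None]
def rect(P):
    r=cv2.minAreaRect((P[:,:2]*1000).astype(np.float32)); b=cv2.boxPoints(r)
    e=[b[1]-b[0],b[2]-b[1]]; l=max(e,key=np.linalg.norm); s=min(e,key=np.linalg.norm)
    a=np.degrees(np.arctan2(l[1],l[0])); a=(a+90)%180-90
    return np.round(r[0],1),round(float(np.linalg.norm(l)),1),round(float(np.linalg.norm(s)),1),round(float(a),2)
E
python3 - <<'E'
from h import *
from rig import optics
for n in ["scene","top"]:
    z=np.load(f"pics/{n}0.npz"); im=z["im"]; d=z["d"]; c=optics.get_calibration(n)
    hsv=cv2.cvtColor(im,cv2.COLOR_RGB2HSV)
    m=((hsv[...,0]>100)&(hsv[...,0]<130)&(hsv[...,1]>150)&(hsv[...,2]>50)).astype(np.uint8)
    k,lab,st,ce=cv2.connectedComponentsWithStats(m)
    for i in range(1,k):
        if st[i,4]<60: continue
        v,u=np.nonzero(lab==i)
        print(n,st[i],np.median(d[v,u]))
        for zz in (.038,.068): print("  z",zz,rect(plane(np.c_[u,v],c,zz)))
        # depth based
        P=plane(np.c_[u,v],c,0.0); o=c["origin"]; f=rq(c["orientation"])[:,2]
        ray=(P-o); ray/= (ray@f)[:,None]; W=o+ray*d[v,u][:,None]
        print("  depth z pct",np.percentile(W[:,2],[5,50,95]).round(4), rect(W[(W[:,2]>.02)]))
    g=cv2.cvtColor(im,cv2.COLOR_RGB2GRAY)
    m=((g<85)&(hsv[...,1]<80)).astype(np.uint8)
    k,lab,st,ce=cv2.connectedComponentsWithStats(m)
    for i in range(1,k):
        if 1500<st[i,4]<20000:
            v,u=np.nonzero(lab==i); print(n,"dark",st[i],rect(plane(np.c_[u,v],c,.005)),rect(plane(np.c_[u,v],c,.013)))
E
python3 - <<'E'
import cv2
a=cv2.imread('pics/top0.png')[130:290,400:540]; b=cv2.imread('pics/scene0.png')[230:350,130:230]
cv2.imwrite('pics/z.png',cv2.hconcat([cv2.resize(a,(420,480)),cv2.resize(b,(380,480))]))
E
```

```text
scene dark [ 426  204  108   95 5129] (array([638.5, 269.9]), 171.8, 117.2, 14.96) (array([643., 266.]), 170.0, 116.0, 14.96)
scene dark [ 477  442  163   38 2958] (array([1019.8,  254.6]), 248.4, 38.5, -89.9) (array([1020.4,  250.8]), 245.8, 38.1, -89.9)
top [ 443  155   48   74 1545] 0.8985828
  z 0.038 (array([ 663. , -267.1]), 123.4, 46.2, 15.69)
  z 0.068 (array([ 655.9, -258.6]), 119.3, 44.7, 15.69)
  depth z pct [0.0656 0.0682 0.0708] (array([ 588.3, -136. ]), 355.2, 123.8, -61.21)
top [464 229  32  32 360] 0.9142667
  z 0.038 (array([ 570. , -282.3]), 43.8, 43.7, 15.64)
  z 0.068 (array([ 565.9, -273.3]), 42.3, 42.3, 15.64)
  depth z pct [0.0357 0.0381 0.0408] (array([ 523.6, -153.4]), 320.4, 44.7, -70.29)
top dark [    0     0   640    41 18952] (array([1017.7,  -19.2]), 1236.9, 84.9, 88.05) (array([1012.9,  -19.2]), 1226.3, 84.2, 88.05)
top dark [ 429  151   69  112 1734] (array([ 643.1, -273.1]), 193.9, 85.3, 15.61) (array([ 641.4, -270.8]), 192.3, 84.6, 15.61)
top dark [ 119  159   92  116 6620] (array([642.6, 265.4]), 183.2, 128.4, 15.18) (array([641. , 263.1]), 181.6, 127.3, 15.18)
top dark [ 471  420  169   60 4641] (array([ 225. , -396.5]), 288.0, 95.3, 87.87) (array([ 226.9, -393.2]), 285.6, 94.5, 87.87)
top dark [ 245  427  181   53 5632] (array([230.7, -26.4]), 298.5, 83.5, 88.54) (array([232.6, -26.2]), 296.0, 82.8, 88.54)
```

View pics/z.png

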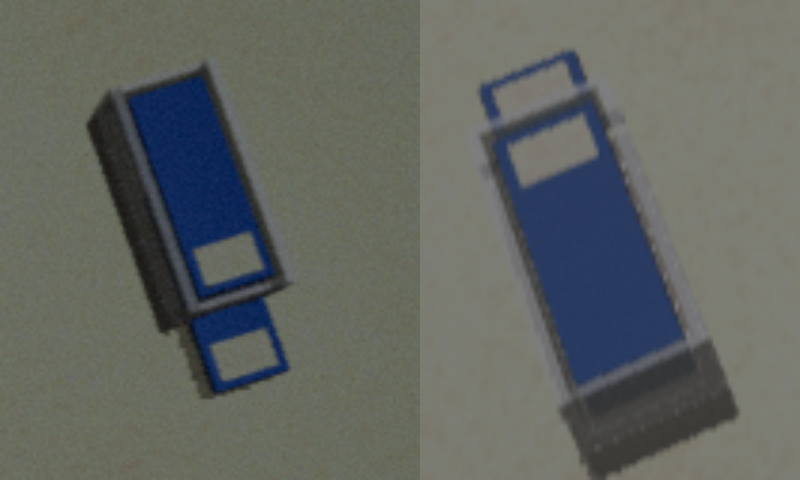

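```bash
python3 -m handwheel '[[[20,-3,5],0],[[60,-10,10],1],[[105,-18,20],2],[[150,-26,30],3],[[197,-34,40],4],[[244,-42,50],5],[[291,-51,60],6],[[338,-59,70],6.35],[[385,-67,80],6.35],[[415,-72,80],6.35]]' 0
python3 -m handwheel '[[[10,-2,0],0],[[10,-2,0],0]]'
cat > look.py <<'E'
from h import *
from rig import ctrl, optics
import sys
s=ctrl.state(); im,d=optics.capture("wrist"); cv2.imwrite(f"pics/{sys.argv[1]}.png",im[:,:,::-1])
np.savez(f"pics/{sys.argv[1]}.npz",im=im,d=d,p=s["tool_pos"],q=s["eef_rot"])
Rt=rq(s["eef_rot"]); x=Rt[:,0]
print(s["t"],s["tool_pos"].round(4),"yaw",np.degrees(np.arctan2(x[1],x[0])).round(2),"w",round(s["width"],3),s["contact_force"].round(1), "z",Rt[:,2].round(3),s["joint_positions"].round(2))
E
python3 look.py w1; python3 -c "
from rig import optics
print(optics.get_calibration('wrist'))"
```

```text
t: 1.4
tool_pos: [0.5656, -0.2854, 0.1496]
eef_rot: [-0.001, 0.991, 0.137, -0.001]
contact_force: [-0.3, 0.3, -0.1]
width: 1.001
t: 1.6
tool_pos: [0.5734, -0.2827, 0.151]
eef_rot: [-0.0, 0.991, 0.137, -0.0]
contact_force: [-0.1, 0.5, 0.2]
width: 0.995
1.6 [ 0.5734 -0.2827  0.151 ] yaw 15.73 w 0.995 [-0.1  0.5  0.2] z [-0.  0. -1.] [-0.52  0.57  1.33 -0.    1.24  0.78]
{'intrinsics': array([[384.81060374,   0.        , 315.77268168],
       [  0.        , 384.81060374, 245.19850862],
       [  0.        ,   0.        ,   1.        ]]), 'dist': array([-0.03889835,  0.        ,  0.        ,  0.        ,  0.        ]), 'T_tool_cam': array([[ 2.11866294e-04, -9.63419862e-01, -2.67996502e-01,
         6.71901035e-02],
       [ 9.99999827e-01,  3.51124635e-04, -4.71700894e-04,
        -2.18771002e-04],
       [ 5.48546184e-04, -2.67996356e-01,  9.63419769e-01,
        -1.42853947e-01],
       [ 0.00000000e+00,  0.00000000e+00,  0.00000000e+00,
         1.00000000e+00]])}
```

View pics/w1.png

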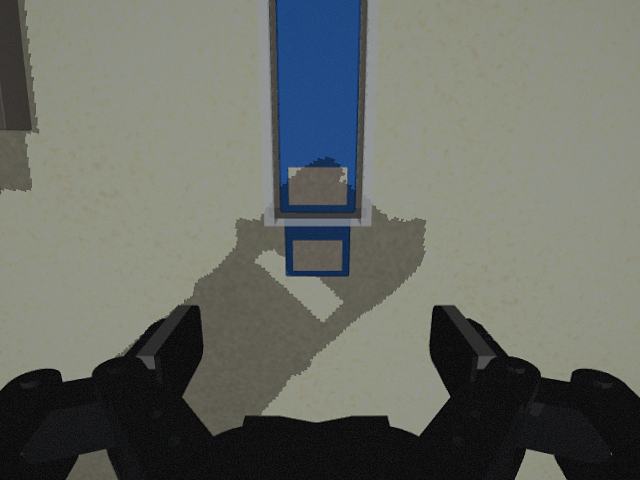

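The wrist view shows the exposed case end at columns 286–349, with its outer edge near row 276. It is square to the tool.

```bash
python3 - <<'E'
from h import *
from rig import optics
z=np.load("pics/w1.npz"); c=optics.get_calibration("wrist"); T=c["T_tool_cam"]; Rt=rq(z["q"])
Rw=Rt@T[:3,:3]; o=z["p"]+Rt@T[:3,3]
def tool(uv,h): return ((plane(uv,c,h,Rw,o)-z["p"])@Rt*1000).round(1)
print("case0 outer L,R", tool([[286,276],[349,276]],.038).tolist())
print("case0 at mouth", tool([[285,227],[350,227]],.038).tolist())
print("top case end", tool([[279,211],[356,212]],.068).tolist(), "far", tool([[275.5,60],[360,60]],.068).tolist())
print("front wall top outer", tool([[268,226],[370,226]],.072).tolist())
E
```

```text
case0 outer L,R [[-26.6, -21.4, 113.0], [-26.6, 23.1, 113.0]]
case0 at mouth [[8.9, -21.3, 113.0], [8.9, 23.0, 113.0]]
top case end [[25.5, -22.2, 83.0], [24.9, 23.6, 83.0]] far [[108.5, -22.2, 83.0], [108.5, 23.6, 83.0]]
front wall top outer [[17.2, -28.6, 79.0], [17.3, 31.7, 79.0]]
```

```bash
python3 -m handwheel '[[[-1,0.5,10],0],[[-2,1,35],0],[[-2,1,65],0],[[-2,1,90],0],[[-2,1,108],0],[[-2,1,118],0],[[-2,1,123],0],[[-2,1,123],0],[[-2,1,123],0]]' 0.25; python3 look.py w2
```

```text
t: 2.55
tool_pos: [0.5714, -0.2851, 0.0292]
eef_rot: [0.0, 0.991, 0.136, 0.001]
contact_force: [-0.3, -0.5, 0.1]
width: 0.746
2.55 [ 0.5714 -0.2851  0.0292] yaw 15.62 w 0.746 [-0.3 -0.5  0.1] z [ 0.001 -0.001 -1.   ] [-0.52  0.71  1.41 -0.    1.02  0.78]
```

View pics/w2.png

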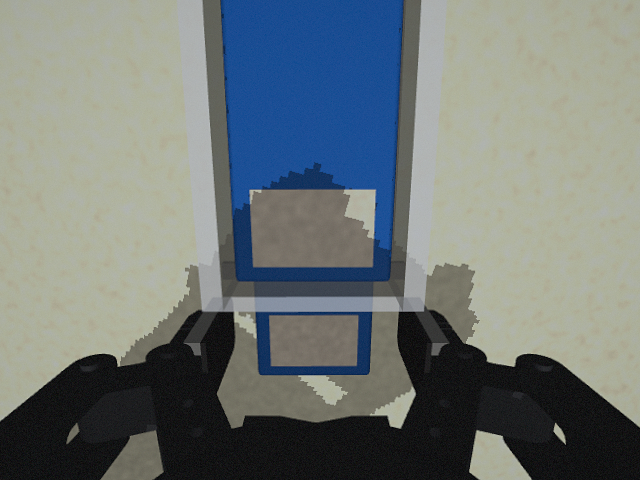

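The jaws straddle the case: inner faces at columns 234 and 398, case at 258–370. Closing now.

```bash
python3 -m handwheel '[[[0,0,1],0],[[0,0,1],0],[[0,0,1],0],[[0,0,1],0],[[0,0,1],0],[[0,0,1],0],[[0,0,1],0],[[0,0,1],0]]' 1; python3 look.py w3
```

```text
t: 3.4
tool_pos: [0.5715, -0.2848, 0.0283]
eef_rot: [0.0, 0.991, 0.136, 0.0]
contact_force: [-2.2, 0.5, 6.4]
width: 0.505
3.4 [ 0.5715 -0.2848  0.0283] yaw 15.65 w 0.505 [-2.2  0.5  6.4] z [ 0.001 -0.001 -1.   ] [-0.52  0.71  1.41 -0.    1.02  0.78]
```

View pics/w3.png

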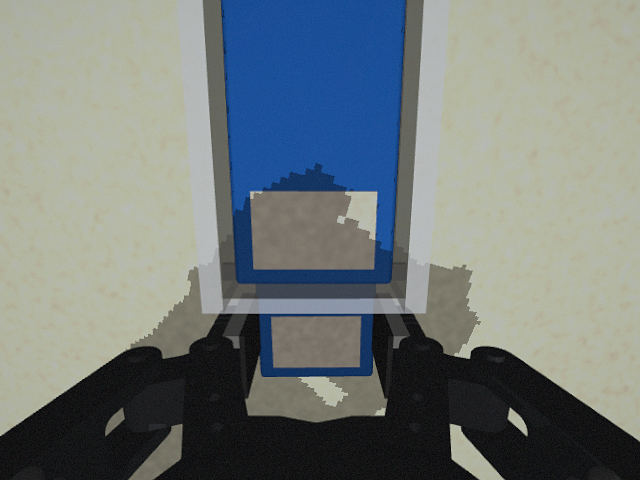

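```bash
python3 -m handwheel '[[[-1,0,0],0],[[-3,0,0],0],[[-6,0,0],0],[[-10,0,0],0],[[-14,0,0],0],[[-18,0,0],0],[[-22,0,0],0],[[-26,0,0],0],[[-29,0,0],0],[[-30,0,0],0]]'; python3 look.py w4
```

```text
t: 4.45
tool_pos: [0.5429, -0.2929, 0.0279]
eef_rot: [0.0, 0.991, 0.136, 0.001]
contact_force: [7.4, 1.9, 3.6]
width: 0.502
4.45 [ 0.5429 -0.2929  0.0279] yaw 15.64 w 0.502 [7.4 1.9 3.6] z [ 0.002 -0.001 -1.   ] [-0.55  0.67  1.48  0.    0.99  0.74]
```

View pics/w4.png

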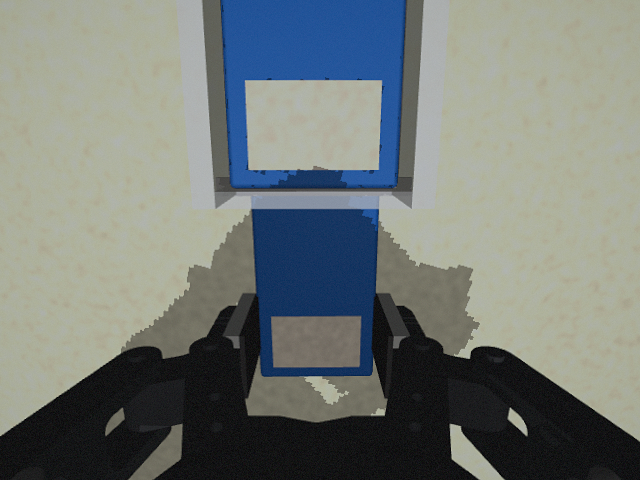

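The case came with the gripper and did not slip: its outer edge is still at row 376, and the mouth has moved to row 207. I'll pull the rest.

```bash
python3 -m handwheel '[[[-2,0,0],0],[[-6,0,0],0],[[-12,0,0],0],[[-19,0,0],0],[[-26,0,0],0],[[-33,0,0],0],[[-40,0,0],0],[[-47,0,0],0],[[-54,0,0],0],[[-60,0,0],0]]'; python3 -m handwheel '[[[-4,0,0],0],[[-6,0,0],0],[[-6,0,0],0],[[-6,0,0],0]]'; python3 look.py w5
```

```text
t: 5.5
tool_pos: [0.4836, -0.309, 0.027]
eef_rot: [-0.0, 0.991, 0.136, -0.0]
contact_force: [-0.0, 0.3, -1.0]
width: 0.51
t: 5.9
tool_pos: [0.4789, -0.3105, 0.0273]
eef_rot: [0.0, 0.991, 0.136, 0.0]
contact_force: [0.1, -0.2, -1.0]
width: 0.507
5.9 [ 0.4789 -0.3105  0.0273] yaw 15.64 w 0.507 [ 0.1 -0.2 -1. ] z [ 0. -0. -1.] [-0.64  0.59  1.62  0.    0.93  0.66]
```

View pics/w5.png

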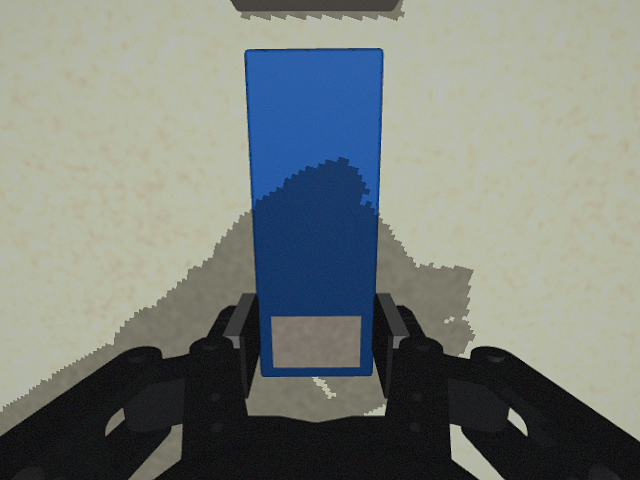

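The case is fully out and level, and the wrist force shows about its weight. Lifting and carrying it to the tray.

```bash
python3 -m handwheel '[[[0,0,-3],0],[[0,0,-12],0],[[0,0,-26],0],[[0,0,-42],0],[[2,-4,-58],0],[[6,-12,-74],0],[[13,-24,-87],0],[[22,-42,-95],0],[[35,-65,-100],0],[[50,-92,-100],0.5]]'
python3 -m handwheel '[[[16,-30,0],0],[[33,-61,0],0],[[50,-92,0],0],[[67,-123,0],0],[[84,-154,0],0],[[100,-185,0],0],[[117,-216,0],0],[[134,-247,0],0],[[150,-277,0],0],[[165,-305,0],0]]'
python3 -m handwheel '[[[14,-26,0],0],[[27,-50,0],0],[[38,-70,0],0],[[47,-87,0],0],[[54,-100,0],0],[[59,-109,0],0],[[61,-113,0],0],[[61,-113,0],0],[[61,-113,0],0]]'
python3 look.py w6
```

```text
t: 6.95
tool_pos: [0.5026, -0.207, 0.1287]
eef_rot: [0.0, 0.991, 0.132, 0.001]
contact_force: [0.5, -0.3, 0.0]
width: 0.504
t: 7.95
tool_pos: [0.5813, 0.1317, 0.1279]
eef_rot: [-0.0, 0.991, 0.132, 0.0]
contact_force: [-0.7, -0.1, -0.8]
width: 0.499
t: 8.85
tool_pos: [0.6111, 0.2534, 0.1273]
eef_rot: [0.0, 0.991, 0.131, -0.0]
contact_force: [-0.1, 0.1, -1.0]
width: 0.503
8.85 [0.6111 0.2534 0.1273] yaw 15.11 w 0.503 [-0.1  0.1 -1. ] z [-0. -0. -1.] [ 0.34  0.64  1.28 -0.    1.23  1.64]
```

View pics/w6.png

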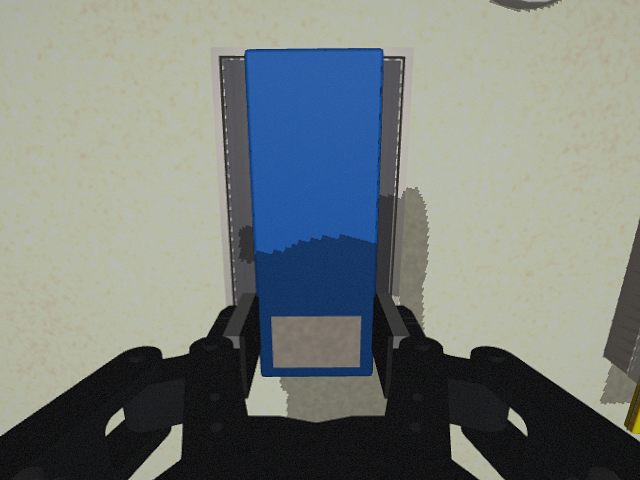

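The case sits over the tray. The tray's far inner rim shows at row 56, columns 220–406, and its sides run down on both sides of the case.

```bash
python3 - <<'E'
from h import *
from rig import optics
z=np.load("pics/w6.npz"); c=optics.get_calibration("wrist"); T=c["T_tool_cam"]; Rt=rq(z["q"])
Rw=Rt@T[:3,:3]; o=z["p"]+Rt@T[:3,3]
def tool(uv,h): return ((plane(uv,c,h,Rw,o)-z["p"])@Rt*1000).round(1).tolist()
print("outer far corners", tool([[211.5,48],[413,48]],.013))
print("inner far corners", tool([[219.5,57],[405.5,57]],.013))
print("outer sides row200", tool([[218,200],[406,200]],.013))
# case, top about 11mm above? TCP : plane z = tcp+0.010
for h in (.008,.010,.012): print("case", h, tool([[260,376],[373,376],[246,49],[383,49]],z["p"][2]+h))
im=cv2.imread("pics/w6.png"); cv2.imwrite("pics/z6.png",cv2.resize(im[30:310,190:440],(715,600)))
E
```

```text
outer far corners [[121.4, -64.4, 114.3], [121.4, 59.3, 114.3]]
inner far corners [[116.2, -59.8, 114.3], [116.2, 55.0, 114.3]]
outer sides row200 [[27.2, -66.2, 114.3], [27.3, 60.4, 114.3]]
case 0.008 [[-25.2, -22.8, -8.0], [-25.2, 22.9, -8.0], [95.2, -22.7, -8.0], [95.2, 21.3, -8.0]]
case 0.01 [[-23.8, -22.5, -10.0], [-23.8, 22.5, -10.0], [94.8, -22.4, -10.0], [94.8, 21.0, -10.0]]
case 0.012 [[-22.5, -22.1, -12.0], [-22.4, 22.2, -12.0], [94.4, -22.1, -12.0], [94.4, 20.7, -12.0]]
```

View pics/z6.png

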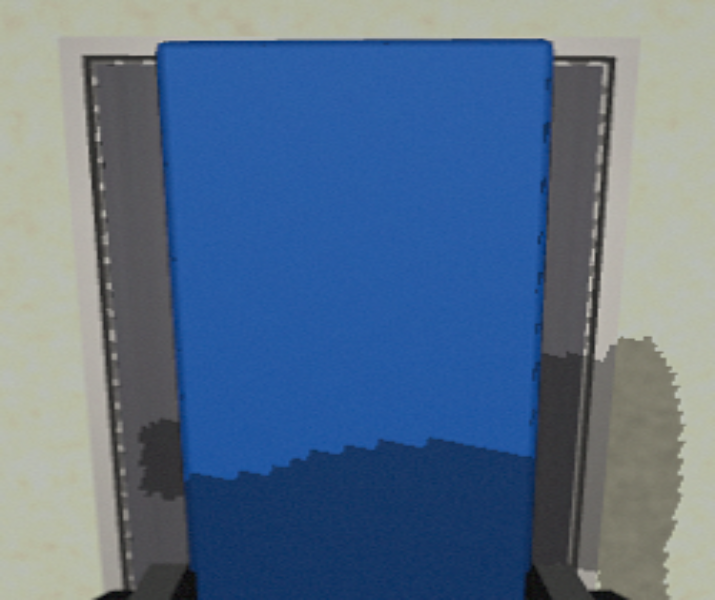

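```bash
python3 -m handwheel '[[[-1,-1,5],0],[[-2,-2,20],0],[[-3,-2,38],0],[[-3,-2,56],0],[[-3,-2,74],0],[[-3,-2,90],0],[[-3,-2,102],0],[[-3,-2,109],0],[[-3,-2,112],0],[[-3,-2,112],0]]'; python3 -m handwheel '[[[0,0,0],0],[[0,0,1],0],[[0,0,2],0],[[0,0,2],0]]';python3 look.py w7
```

```text
t: 9.9
tool_pos: [0.6078, 0.2552, 0.0153]
eef_rot: [-0.0, 0.991, 0.132, 0.0]
contact_force: [0.1, -0.6, -0.9]
width: 0.505
t: 10.3
tool_pos: [0.6077, 0.2552, 0.0134]
eef_rot: [-0.0, 0.991, 0.132, 0.0]
contact_force: [0.7, 0.8, -0.8]
width: 0.508
10.3 [0.6077 0.2552 0.0134] yaw 15.14 w 0.508 [ 0.7  0.8 -0.8] z [ 0.  0. -1.] [ 0.34  0.77  1.34 -0.    1.03  1.65]
```

View pics/w7.png

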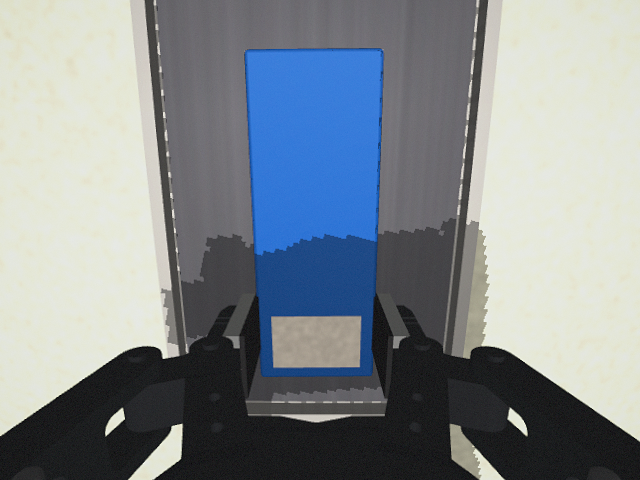

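The case is inside the tray and centered: walls at columns about 165 and 470, case at 246–383. I'll lower it by feel.

```bash
python3 -m handwheel '[[[0,0,1],0],[[0,0,2],0],[[0,0,3],0],[[0,0,4],0],[[0,0,5],0],[[0,0,5.5],0],[[0,0,5.5],0]]'; python3 -m handwheel '[[[0,0,1],0],[[0,0,1],0]]'; python3 -m handwheel '[[[0,0,0.7],0],[[0,0,0.7],0]]'
```

```text
t: 11.05
tool_pos: [0.6076, 0.2551, 0.0077]
eef_rot: [0.0, 0.991, 0.132, -0.0]
contact_force: [0.7, 0.7, -0.7]
width: 0.507
t: 11.25
tool_pos: [0.6077, 0.2551, 0.0067]
eef_rot: [0.0, 0.991, 0.132, -0.0]
contact_force: [-0.6, 0.9, -1.2]
width: 0.507
t: 11.45
tool_pos: [0.6077, 0.2552, 0.006]
eef_rot: [-0.0, 0.991, 0.132, -0.0]
contact_force: [-0.1, 0.6, -0.5]
width: 0.504
```

```bash
python3 -m handwheel '[[[0,0,0.6],0],[[0,0,0.6],0]]'; python3 -m handwheel '[[[0,0,0.6],0],[[0,0,0.6],0]]'; python3 -m handwheel '[[[0,0,0],0]]'
```

```text
t: 11.65
tool_pos: [0.6077, 0.2552, 0.0055]
eef_rot: [-0.0, 0.991, 0.132, 0.0]
contact_force: [0.0, -0.2, -0.7]
width: 0.503
t: 11.85
tool_pos: [0.6077, 0.2552, 0.0053]
eef_rot: [0.0, 0.991, 0.132, 0.0]
contact_force: [-3.1, -1.5, 5.3]
width: 0.503
t: 11.95
tool_pos: [0.6078, 0.2552, 0.0053]
eef_rot: [-0.0, 0.991, 0.132, 0.0]
contact_force: [-3.4, -0.1, 5.4]
width: 0.505
```

Contact at 5 N. I'll open partway.

```bash
python3 -m handwheel '[[[0,0,0],0],[[0,0,0],0],[[0,0,0],0],[[0,0,0],0],[[0,0,0],0]]' 0.32; python3 look.py w8; python3 -m handwheel '[[[0,0,-4],0],[[0,0,-12],0],[[0,0,-26],0],[[0,0,-44],0],[[0,0,-64],0],[[-10,0,-84],0],[[-30,0,-100],0],[[-55,0,-110],0],[[-80,0,-110],0],[[-100,0,-110],0]]'; python3 -m handwheel '[[[-10,0,0],0],[[-10,0,0],0]]';python3 look.py w9; python3 - <<'E'
from rig import optics
import cv2,numpy as np
for n in ["scene","top"]:
    im,d=optics.capture(n); cv2.imwrite(f"pics/{n}1.png",im[:,:,::-1]); np.savez(f"pics/{n}1.npz",im=im,d=d)
a=cv2.imread('pics/top1.png')[130:300,90:530];b=cv2.imread('pics/scene1.png')[190:350,120:560]
cv2.imwrite('pics/z1.png',cv2.resize(cv2.vconcat([a,b]),(790,592)))
E
```

```text
t: 12.45
tool_pos: [0.6077, 0.2552, 0.0048]
eef_rot: [-0.0, 0.991, 0.132, -0.0]
contact_force: [-0.7, 1.2, 0.3]
width: 0.681
12.45 [0.6077 0.2552 0.0048] yaw 15.14 w 0.681 [-0.7  1.2  0.3] z [-0.  0. -1.] [0.34 0.79 1.34 0.   1.01 1.65]
t: 13.5
tool_pos: [0.5104, 0.2289, 0.117]
eef_rot: [-0.0, 0.991, 0.132, 0.001]
contact_force: [0.5, 0.6, -0.0]
width: 0.682
t: 13.7
tool_pos: [0.5013, 0.2265, 0.1162]
eef_rot: [-0.0, 0.991, 0.132, 0.001]
contact_force: [0.5, 0.3, -0.7]
width: 0.68
13.7 [0.5013 0.2265 0.1162] yaw 15.15 w 0.68 [ 0.5  0.3 -0.7] z [ 0.001  0.    -1.   ] [0.36 0.42 1.64 0.   1.08 1.66]
```

View pics/w9.png

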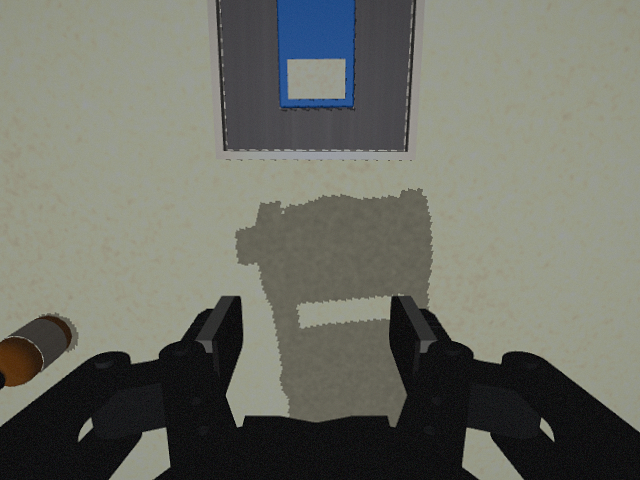

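View pics/z1.png

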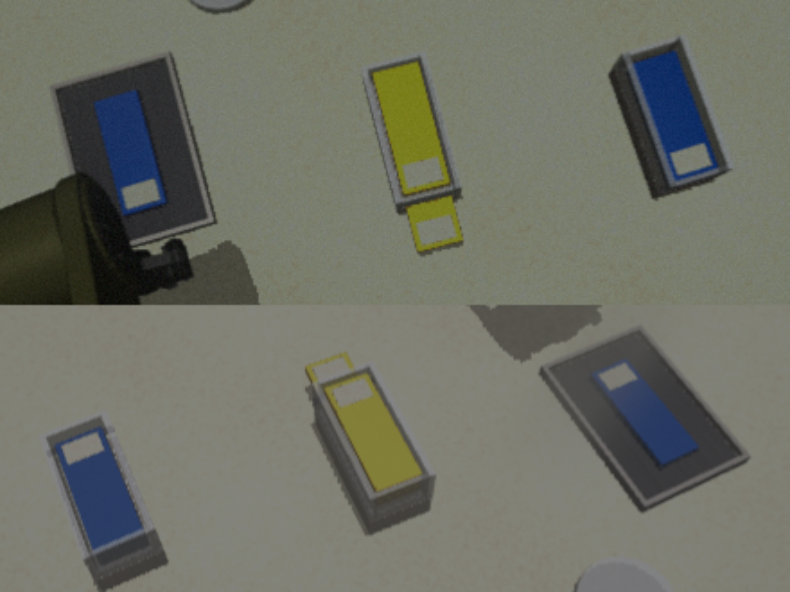

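The case lies in the tray, parallel to its long sides. The blue stack has dropped, and no case shows at the mouth. I'll check heights from depth before handing in.

```bash
python3 - <<'E'
from h import *
from rig import optics, job, ctrl
c=optics.get_calibration("top"); z=np.load("pics/top1.npz"); im,d=z["im"],z["d"]
hsv=cv2.cvtColor(im,cv2.COLOR_RGB2HSV)
m=((hsv[...,0]>100)&(hsv[...,0]<130)&(hsv[...,1]>150)&(hsv[...,2]>50)).astype(np.uint8)
k,lab,st,ce=cv2.connectedComponentsWithStats(m)
for i in range(1,k):
    if st[i,4]<100: continue
    v,u=np.nonzero(cv2.erode((lab==i).astype(np.uint8),np.ones((3,3))))
    P=plane(np.c_[u,v],c,0.0); o=c["origin"]; f=rq(c["orientation"])[:,2]
    ray=P-o; ray/=(ray@f)[:,None]; W=o+ray*d[v,u][:,None]
    W=W[abs(W[:,2]-np.median(W[:,2]))<.01]
    a=np.c_[W[:,0]-W[:,0].mean(),W[:,1]-W[:,1].mean(),np.ones(len(W))]
    s=np.linalg.lstsq(a,W[:,2],rcond=None)[0]
    v,u=np.nonzero(lab==i)
    print(st[i],"z",s[2].round(4),"slope",s[:2].round(3),rect(plane(np.c_[u,v],c,s[2])))
print(ctrl.state()["t"])
E
```

```text
[ 443  158   47   73 1427] z 0.0583 slope [-0.001 -0.001] (array([ 654.5, -259.9]), 118.8, 42.6, 15.69)
[ 143  180   40   70 1373] z 0.0152 slope [-0.001 -0.006] (array([643.1, 265.7]), 119.1, 45.1, 15.3)
13.85
```

Both heights are right: the case top is at 15.2 mm (expected 15) and level, and the stack top is at 58.3 mm (expected 58).

```bash
python3 -c "
from rig import job
print(job.sign_off())"
```

```text
the job is handed in; nothing more can be done
None
```

I pulled the bottom blue case straight out of its dispenser and lowered it into the steel tray. I let go only after it touched the tray floor at about 5 N. The job was handed in at about 13.9 s of the 37 s limit.

- **Case in the tray:** it lies flat, with its top at 15.2 mm (15 mm expected) and almost no slope. Its centre is within about 2 mm of the tray's centre. Its length is at 15.3°, against about 15.1° for the tray.
- **Dispenser:** the other blue cases stayed inside and dropped 10 mm, so the stack top is at 58.3 mm (58 mm expected). Nothing shows at the mouth.
- **Robot:** the gripper is clear of everything. The highest wrist force I read, at the end of each move, was about 8 N.

No check failed or disagreed beyond 1–2 mm of camera error. In my first scene-camera picture, the colour search did not pick out the blue cases. I used the top and wrist cameras to locate them instead.

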